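Pull a gearbox dipstick and hold it level for reading

ROBOT

A 6-joint arm with a two-finger parallel gripper is mounted at the origin on a cart in front of the work surface, level with it; the furniture and walls round the work are solid. World frame = base frame: x ahead of the robot, y to its left, z up, the work surface at z = 0. Lengths are in m, angles in rad, forces in N, time in s.
With the tool pointing down it reaches from about 0.35 to 0.725 m from the base axis. Payload 6 kg.
Tool frame: the origin (TCP) lies between the finger pads, 19 mm behind the fingertips; this is the grasp point; z points along the fingers, y is the line along which they close (so a half turn about z gives the same grasp; the last joint's range is limited). The gripper opens to 85 mm and grips with 20 to 120 N. Pads are 22 mm wide; open, the fingers measure 114 mm over their backs; the gripper's body (76 mm by 85 mm) begins 54 mm behind the grasp point. The pads swing forward as they close: fully open they stand 13 mm farther back than shut.
Start: joints at [1.47, 0.04, 0.085, 0, -1.615, -0.334], TCP at [0.253, 0.544, 0.25] pointing down, gripper open.
Joint ranges: [-2.56, 2.56], [-1.29, 2.01], [-1.08, 1.49], [-3.29, 1.98], [-2.81, -0.18], [-2.99, 2.99]. Speed limits (rad/s): [2.57, 2.57, 3.01, 3.14, 3.14, 3.14].

INTERFACE

Orientations are given as a unit quaternion [x, y, z, w].
In Python, from rig import ctrl gives the robot as it stands. Calls block until the motion is done:
- ctrl.move_to(position, orientation): joint-space move of the TCP to a pose.
- ctrl.movel(position, orientation=None, velocity=0.15, max_force=None): straight line of the TCP; orientation=None keeps the orientation; velocity is the mean speed in m/s. With max_force (N) it stops when the force on the tool has changed by that much, and returns True; else False.
- ctrl.move_j(angles): joint-space move.
- ctrl.open() and ctrl.close_gripper(): open the fingers fully, or close them until they stop; the grip force is fixed at half the most.
- ctrl.dwell(seconds).
- ctrl.solve_ik(position, orientation): joint angles nearest the present ones, or None.
- ctrl.observe(): the state.
- ctrl.get_image(name): name is "scene" or "side" or "wrist"; returns a dict with "image" (400x640x3 uint8, blue, green, red), "z_map" (400x640 float32, m along the optical axis (not along the pixel's ray), 0 where there is no reading), "mtx" (3x3 intrinsics, pixels), "origin" and "attitude" of the camera in the world. Camera axes: x right, y down, z forward; pixel columns grow to the right and rows downward; lengths in m; the calibration is good to about 2 mm. A picture is of the moment at which its call begins.
A pose or a line that the arm cannot do raises ctrl.PlanningError and nothing moves.
- ctrl.hand_in(): hands the job in; it is judged then, once.
Trained networks look in the newest picture that a camera, given by its name, has taken for a name from the list of things; names that differ only in an ending like _2 or _b are one class to them, and where a whole thing is asked for, a point or a joint stands for the part that bears it (a point fixed in the world has none). Each returns a list of dicts, best first, with "p" (0 to 1); they miss things now and then, are a little off and sometimes report something else, mostly with a low value. They report only what shows in the picture. A call takes as long as a camera call.
- ctrl.find_in(camera, label): "xyz" ([x, y, z] in m, in world coordinates, good to about 4 mm: the middle of the surface that is visible of it).
The state is a dict: "time": time; "qpos": joint angles; "joint_velocities": joint speeds; "joint_torque": joint torques, N m; "tool_pos": TCP position; "tool_rot": TCP orientation; "force": force on the tool from outside, world axes, zero at the start; "ft_torque": the same for the moment, N m; "finger_gap": finger opening in m; "finger_force": force on a finger pad.
Only numpy, scipy, OpenCV 4.12 (cv2) and the standard library are available. Lean on these libraries where they do the work, as an engineer would, in place of code of your own. Each camera call takes 0.05 s, during which the arm holds its last target. There are 200 camera calls.

TASK

Check the gearbox: swing the keeper lever on the dipstick neck clear of the dipstick's flange and leave it so, then take the dipstick by its handle, draw it straight out along the leaning neck without wrenching it, and turn it level with its marked face up so that the marks can be read. Finish while still holding it like that by the handle, still, whole length at least 20 cm above the bench and clear of the gearbox; never let the blade down to the bench, and leave the pot, the bottle and the big wrench where they are.

Things in the scene. Friction and masses are not known exactly. Their poses are not given: they have to be found in the camera images.
- gearbox: small grey gear reducer, fixed, 150 x 152 mm (shaft stubs to y = +111 and -101 mm), 138 mm high (breather 158). Origin: centre of its underside, z up. Its front is its own -x: there a steel dipstick neck (tube 23 mm outside, 15 mm bore, 112 mm deep) leans out at 45 degrees; mouth centre at (-115, 0, 170) mm, the way out along the neck is (-0.707, 0, 0.707)
- dipstick: steel dipstick, black handle, 90 g, fully home in the neck. Origin: centre of the flange's underside (27 mm across, 4 thick), on the neck's mouth. z runs up the stick: handle 26 (x) x 14 (y) x 44 mm at z = 18 to 62 mm, gripped across the 14 mm; plug 13 mm across, then flat blade 4 (x) x 10 (y) mm to z = -104 mm. x points out of the marked face; at the start obliquely up
- dipstick_grip (a point): middle of the dipstick's handle, 40 mm from its origin along its z; axes as the dipstick's
- dipstick_tip (a point): the free end of the dipstick's blade, 104 mm from its origin along -z. The marks (two black cross lines, hatching between) are near it on the +x face
- keeper (a joint): angle (rad) of the keeper, a flat lever pivoted beside the neck's mouth, in a plane square to the neck. Its short inner end lies 1 mm over the dipstick's flange and holds it in; a black ball is on the outer end. Starts at 0 to 0.35; grows as the ball is swung down and outward, the way the neck leans; from 0.8 the flange is free; stop at 1.3. Stays where left; turns with about 1.5 N at the ball
- keeper_pivot (a point): pivot of the keeper, in the gearbox frame at (-120, -30, 175) mm; axes as the gearbox's. The turning axis is parallel to the neck
- keeper_ball (a point): centre of the black ball (16 mm) on the keeper's outer end, 45 mm from the pivot's axis and 11 mm above the lever along the neck's axis; at keeper 0 it lies to the gearbox's -y of the pivot's axis
- white_pot: open white plastic pot, 74 mm across and 58 mm high, loose on the bench under the neck's mouth to catch drips; origin at the centre of its underside
- oiler: small bottle with a pointed cap, 29 mm across, 90 mm high, standing loose beside the gearbox near the end of the thinner shaft (the gearbox's +y side); origin at the centre of its underside
- wrench_24: loose combination wrench, 283 mm long, 14 mm thick, lying on the bench to the right of the gearbox; origin at the centre of its underside
- neck_mouth (a point): centre of the mouth of the dipstick neck, where the flange sits; axes as the gearbox's

How it is judged:
On the way, in this order (a step that is already met when the one before it is completed fails the run):
1. the keeper is swung clear of the flange while the dipstick is still home (value of joint keeper above 0.8 rad and distance between dipstick and neck_mouth below 0.015 m), for 0.1 s.
2. the dipstick has left the neck, held by the fingers (height (world z) of dipstick_tip above 0.175 m and contact force between dipstick and the fingers above 1 N), for 0.1 s.
At the end, for the whole second after the job is handed in: Dipstick held still in the fingers by its handle (TCP within 50 mm of the handle's middle), level within 11 degrees, marked face up within 17 degrees, tip and handle both over 0.19 m above the bench, touching no part of the gearbox; keeper still swung aside (over 0.8 rad) (angle between dipstick's own z axis and vertical between 1.37 and 1.77 rad and angle between dipstick's own x axis and vertical below 0.3 rad and height (world z) of each of dipstick_tip, dipstick_grip above 0.19 m and contact force between dipstick and the fingers above 1 N and distance between the grasp point and dipstick_grip below 0.05 m and contact force between dipstick and gearbox below 0.1 N and linear speed of dipstick below 0.03 m/s and angular speed of dipstick below 0.2 rad/s and value of joint keeper above 0.8 rad); the arm keeps its last pose, push and grip.
It fails at once if the dipstick is wrenched against its neck or the keeper (over 40 N) (contact force between dipstick and gearbox above 40 N).
It fails at once if the blade comes down to the bench (tip below 4 cm) (height (world z) of dipstick_tip below 0.04 m).
It fails at once if the pot, the bottle or the big wrench is shifted by over 4 cm or tipped over (distance of any of white_pot, oiler, wrench_24 from where it was at the start of the episode above 0.04 m or angle between any of white_pot, oiler's own z axis and vertical above 0.6 rad).
It also fails if it takes over 54 s, if anything falls off the work surface, if the arm or the gripper's body presses on something with over 40 N, if the wrist force passes 120 N, or if a joint passes its speed limit or range.

## Working session

There is one attempt and no reset: what is moved stays moved. The work goes in short steps, each a Python script; the robot and the scene stay as the last script left them, time stands still between calls to the robot, and variables do not carry over. Pictures are saved under pics/ and viewed, at most 10 in all, crops included, and the job is handed in when it is done.

```bash
mkdir -p pics; ls
python3 - <<'E'
from rig import ctrl
import cv2,numpy as np
for c in ["scene","side"]:
    d=ctrl.get_image(c); cv2.imwrite(f"pics/{c}0.png",d["image"])
    np.savez(f"{c}0.npz",**d)
    print(c,d["origin"],np.round(d["attitude"],3).tolist(),d["mtx"][0])
    for l in ["gearbox","dipstick","keeper","keeper_ball","dipstick_grip","white_pot","oiler","wrench_24"]:
        print(l,[(np.round(r["xyz"],3).tolist(),round(r["p"],2)) for r in ctrl.find_in(c,l)[:2]])
print(ctrl.observe())
E
```

```text
pics
scene [0.16410644 0.26445923 0.75688765] [-0.34, 0.87, -0.333, 0.134] [414.86169916   0.         324.12915639]
gearbox [([0.56, 0.029, 0.101], 0.82)]
dipstick [([0.523, -0.1, 0.198], 0.85)]
keeper [([0.518, -0.302, 0.01], 0.63), ([0.581, -0.128, 0.179], 0.6)]
keeper_ball [([0.576, -0.13, 0.176], 0.49)]
dipstick_grip [([0.52, -0.105, 0.201], 0.7), ([0.541, -0.108, 0.029], 0.43)]
white_pot [([0.544, -0.112, 0.03], 0.79)]
oiler [([0.451, 0.084, 0.06], 0.87)]
wrench_24 [([0.52, -0.303, 0.011], 0.72), ([0.522, -0.106, 0.203], 0.4)]
side [0.35336992 0.6733898  0.51522378] [-0.094, 0.834, -0.539, 0.065] [372.44727061   0.         318.14532763]
gearbox [([0.57, 0.05, 0.088], 0.79)]
dipstick [([0.522, -0.098, 0.199], 0.75)]
keeper [([0.582, -0.134, 0.174], 0.65), ([0.521, -0.1, 0.198], 0.31)]
keeper_ball []
dipstick_grip [([0.522, -0.107, 0.195], 0.57)]
white_pot [([0.528, -0.128, 0.042], 0.87), ([0.474, -0.302, 0.004], 0.75)]
oiler [([0.45, 0.083, 0.047], 0.64)]
wrench_24 [([0.478, -0.299, 0.009], 0.57)]
{'time': 0.9, 'qpos': array([ 1.46968867e+00,  4.01870426e-02,  8.48239824e-02, -8.78207678e-06,
       -1.61553067e+00, -3.33712103e-01]), 'joint_velocities': array([ 1.10753031e-04, -9.80045822e-04,  1.33941337e-04, -1.15163918e-03,
       -2.19078185e-03, -5.09676052e-05]), 'joint_torque': array([-1.84710038e-04, -3.67924654e+01,  3.47441196e+01,  6.93296760e+00,
       -1.03883540e-03,  3.46177337e-06]), 'tool_pos': array([0.25271245, 0.54415673, 0.24998004]), 'tool_rot': array([ 9.76459457e-01, -2.15701013e-01,  1.29445437e-06,  4.88827517e-05]), 'force': array([ 0.73172947, -0.17165854, -0.45884689]), 'ft_torque': array([ 0.04145754, -0.03982689, -0.06754662]), 'finger_force': 0.0, 'finger_gap': 0.0854749485657717}
```

View pics/scene0.png

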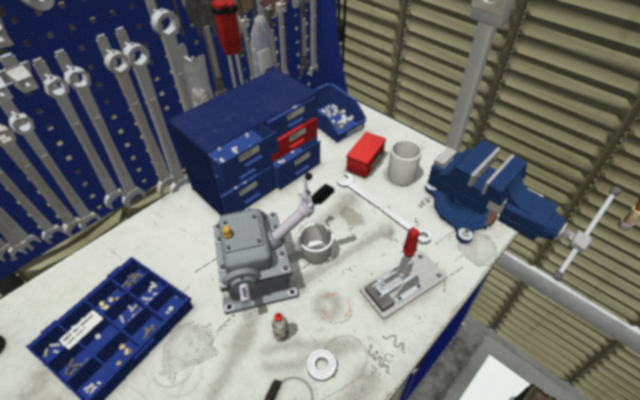

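View pics/side0.png

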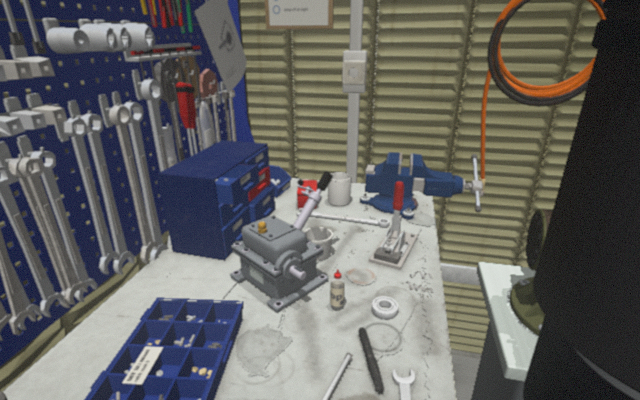

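The gearbox front, with the neck, points to about world -y. The handle is at px (322,193) in the scene view and the keeper ball behind it near (308,178). Next is a closer wrist view.

```bash
cat > h.py <<'E'
from rig import ctrl
import cv2,numpy as np
from scipy.spatial.transform import Rotation as R
def cloud(d):
    z=d["z_map"]; v,u=np.nonzero(z>0); zz=z[v,u]; K=np.array(d["mtx"])
    p=np.c_[(u-K[0,2])*zz/K[0,0],(v-K[1,2])*zz/K[1,1],zz]
    return R.from_quat(d["attitude"]).apply(p)+d["origin"], d["image"][v,u], np.c_[u,v]
def quat(zd,yd):
    z=np.array(zd)/np.linalg.norm(zd); y=np.array(yd,float); y-=z*(y@z); y/=np.linalg.norm(y)
    return R.from_matrix(np.c_[np.cross(y,z),y,z]).as_quat()
E
python3 - <<'E'
from h import *
best=None
for y in ([0,1,0],[0,-1,0],[1,0,0],[-1,0,0]):
    for p in ([0.5,-0.08,0.42],):
        q=quat([0,0,-1],y); s=ctrl.solve_ik(p,q); print(y,None if s is None else np.round(s,2))
        if s is not None and (best is None or abs(s[5])<abs(best[0][5])): best=(s,q,p)
ctrl.move_to(best[2],best[1])
d=ctrl.get_image("wrist"); np.savez("w0.npz",**d); cv2.imwrite("pics/w0.png",d["image"])
print(d["origin"],d["attitude"],ctrl.observe()["tool_pos"],ctrl.observe()["time"])
for l in ["gearbox","dipstick","keeper","keeper_ball","dipstick_grip"]:
    print(l,[(np.round(r["xyz"],3).tolist(),round(r["p"],2)) for r in ctrl.find_in("wrist",l)[:2]])
E
```

```text
[0, 1, 0] [ 0.24 -0.12  0.24  0.   -1.94 -1.81]
[0, -1, 0] [ 0.24 -0.12  0.24  0.   -1.94  1.33]
[1, 0, 0] [ 0.24 -0.12  0.24  0.   -1.94  2.9 ]
[-1, 0, 0] [ 0.24 -0.12  0.24  0.   -1.94 -0.24]
[ 0.4998423  -0.15028932  0.54335861] [-6.76133788e-04  9.90204611e-01  1.39620791e-01 -6.36766188e-04] [ 0.5002049  -0.07934871  0.41957065] 3.4083
gearbox [([0.59, -0.01, 0.127], 0.67)]
dipstick [([0.522, -0.104, 0.208], 0.58)]
keeper [([0.578, -0.126, 0.178], 0.62)]
keeper_ball [([0.59, -0.008, 0.128], 0.74), ([0.581, -0.124, 0.176], 0.68)]
dipstick_grip [([0.523, -0.104, 0.208], 0.9)]
```

View pics/w0.png

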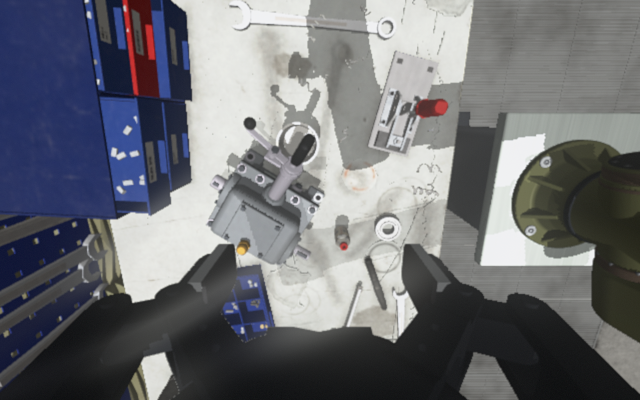

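The wrist view is clear: handle at px (302,150), ball at (250,123), neck running from (272,200) towards the handle. I'll fit the gearbox pose to the depth clouds of the neck and handle.

```bash
cat > fit.py <<'E'
from h import *
from scipy.optimize import least_squares
import sys
def local(P,x,y,yaw):
    return R.from_euler('z',-yaw).apply(P-[x,y,0])
M=np.array([-.115,0,.17]); A=np.array([-1,0,1])/2**.5; X=np.array([1,0,1])/2**.5; Y=np.array([0,1,0])
# stick frame z=A, x=obliquely up X, y=z x x
Yd=np.cross(A,X)
def res(p,P):
    Q=local(P,*p)-M; s=Q@A; a=Q@X; b=Q@Yd
    r=np.hypot(a,b)
    tube=r-.0115
    bx=np.abs(a)-.013; by=np.abs(b)-.007
    box=np.where((bx>0)&(by>0),np.hypot(bx,by),np.maximum(bx,by))
    bz=np.maximum(s-.062,.018-s); box=np.maximum(box,bz)
    out=np.where((s>-.07)&(s<-.012),tube,np.where((s>.012)&(s<.068),box,.02))
    return out
def fit(P):
    best=None
    for w in (.02,.008):
        for yaw0 in ([.9,1.0,1.1,1.2,1.3] if best is None else [best.x[2]]):
            for dx in (0,) :
                c=np.array([.522,-.104])-R.from_euler('z',yaw0).apply([-.143,0,0])[:2] if best is None else best.x[:2]
                p0=[*c,yaw0]
                for _ in range(4):
                    r=res(p0,P); k=np.abs(r)<w
                    o=least_squares(lambda p:np.clip(res(p,P[k]),-.02,.02),p0,loss='soft_l1',f_scale=.002); p0=o.x
                n=(np.abs(res(p0,P))<.003).sum(); o.n=n
                if best is None or n>=best.n or w<.01: best=o
    r=res(best.x,P); k=np.abs(r)<.008
    return best.x,best.n,k.sum(),np.median(np.abs(r[k]))
if __name__=="__main__":
    all_=[]
    for f in ["scene0","side0","w0"]:
        d=dict(np.load(f+".npz")); P,C,U=cloud(d)
        k=(np.linalg.norm(P-[.53,-.08,.19],axis=1)<.12)&(P[:,2]>.07); P=P[k]; 
        x,n,m,e=fit(P); print(f,len(P),np.round(x,4),n,m,e)
        L=local(P,*x); top=L[(np.abs(L[:,0])<.04)&(np.abs(L[:,1])<.04)]; print(" top z",np.median(top[:,2]) if len(top) else None)
        piv=np.array([-.12,-.03,.175]); 
        # ball
        Q=L-piv; s=Q@A; kb=(np.abs(s-.011)<.012)&(np.hypot(Q@X,Q@Y)>.034)&(np.hypot(Q@X,Q@Y)<.056)&(L[:,1]<-.035)
        if kb.sum(): q=Q[kb]; print(" ball n",kb.sum(),"mean u,w,s",np.round([(q@-Y).mean(),(q@-X).mean(),(q@A).mean()],4),"ang",np.arctan2((q@-X).mean(),(q@-Y).mean()))
        all_.append(P)
    x=fit(np.vstack(all_)); print(x)
E
python3 fit.py
```

```text
scene0 1890 [0.596  0.0108 1.0137] 611 619 0.0007176117046770666
 top z 0.13311064993481891
 ball n 65 mean u,w,s [0.0394 0.0069 0.0095] ang 0.17302970918251015
side0 879 [0.5993 0.0134 1.0165] 445 458 0.0008497789476883807
 top z 0.1398958719645259
 ball n 39 mean u,w,s [0.0395 0.0055 0.0106] ang 0.13800633204290327
w0 3446 [0.5953 0.0105 1.0258] 688 688 0.0005277667703777805
 top z 0.13138711050666624
 ball n 171 mean u,w,s [0.0411 0.0071 0.0118] ang 0.17027127303723236
(array([0.59644803, 0.01115904, 1.01786114]), np.int64(1698), np.int64(1767), np.float64(0.0008957785002447214))
```

```bash
cat >> h.py <<'E'
G=np.array([.5962,.0110,0]); YAW=1.019
RZ=R.from_euler('z',YAW)
A=np.array([-1,0,1])/2**.5; X=np.array([1,0,1])/2**.5; Y=np.array([0,1,0.])
M=np.array([-.115,0,.17])
def W(s,x,y): return RZ.apply(M+s*A+x*X+y*Y)+G       # mouth-frame -> world
def Q(zd,yd): return quat(RZ.apply(zd),RZ.apply(yd))
E
python3 - <<'E'
from h import *
def t(n,p,q):
    s=ctrl.solve_ik(p,q); print(n,np.round(p,3),None if s is None else np.round(s,2))
for sg in (1,-1):
  for th in (0,20,45,70):  # tilt of tool z from -X (0) to down (45) to -A(90)
    c,s=np.cos(np.radians(th)),np.sin(np.radians(th)); z=-c*X-s*A
    print("th",th,sg)
    q=Q(z,sg*Y); t(" pre",W(.04,0,0)-RZ.apply(z)*.1,q);t(" grasp",W(.04,0,0),q);t(" out",W(.19,0,0),q)
    rot=RZ*R.from_euler('y',-45,degrees=True)*RZ.inv(); q2=(rot*R.from_quat(q)).as_quat(); t(" level",W(.19,0,0)+[0,0,.04],q2)
    q=Q(z,sg*np.cross(z,Y)); t(" push0",W(.024,.06,-.074),q); t(" push1",W(.024,-.013,-.053),q)
print(RZ.apply(R.from_euler('y',-45,degrees=True).apply(X)))
E
```

```text
th 0 1
 pre [ 0.558 -0.051  0.269] [ 0.47  0.29  0.08  0.42 -2.03 -0.97]
 grasp [ 0.521 -0.111  0.198] [ 0.41  0.2  -0.16  0.44 -1.87 -0.98]
 out [ 0.465 -0.201  0.304] [ 0.29  0.01 -0.21  0.53 -1.95 -0.79]
 level [ 0.465 -0.201  0.344] [-0.01 -0.17  0.05  0.   -1.8  -0.54]
 push0 [ 0.612 -0.104  0.229] [ 0.36  0.42  0.15  0.48 -1.93 -2.46]
 push1 [ 0.567 -0.137  0.178] [ 0.34  0.32 -0.07  0.47 -1.82 -2.5 ]
th 20 1
 pre [ 0.543 -0.075  0.289] [ 0.38  0.09  0.05  0.27 -1.89 -0.9 ]
 grasp [ 0.521 -0.111  0.198] [ 0.34  0.03 -0.17  0.27 -1.71 -0.9 ]
 out [ 0.465 -0.201  0.304] [ 0.2  -0.1  -0.13  0.33 -1.84 -0.71]
 level [ 0.465 -0.201  0.344] [-0.25 -0.19  0.12 -0.34 -1.76 -0.38]
 push0 [ 0.612 -0.104  0.229] [ 0.3   0.26  0.14  0.29 -1.77 -2.41]
 push1 [ 0.567 -0.137  0.178] [ 0.27  0.16 -0.08  0.29 -1.66 -2.41]
th 45 1
 pre [ 0.521 -0.111  0.298] [ 0.17 -0.13  0.01  0.   -1.71 -0.72]
 grasp [ 0.521 -0.111  0.198] [ 0.17 -0.14 -0.18  0.   -1.53 -0.72]
 out [ 0.465 -0.201  0.304] [-0.01 -0.19 -0.04  0.   -1.73 -0.54]
 level [ 0.465 -0.201  0.344] [-0.6  -0.15  0.15 -0.82 -1.82 -0.18]
 
[... 1514 characters left out ...]

 out [ 0.465 -0.201  0.304] [-0.01 -0.19 -0.04  0.   -1.73  2.6 ]
 level [ 0.465 -0.201  0.344] [-0.6  -0.15  0.15 -0.82 -1.82  2.96]
 push0 [ 0.612 -0.104  0.229] [ 0.15  0.09  0.1   0.   -1.58  0.87]
 push1 [ 0.567 -0.137  0.178] [ 0.11  0.   -0.09  0.   -1.48  0.91]
th 70 -1
 pre [ 0.499 -0.147  0.289] [-0.19 -0.22 -0.   -0.41 -1.62  2.72]
 grasp [ 0.521 -0.111  0.198] [-0.1  -0.21 -0.17 -0.39 -1.43  2.71]
 out [ 0.465 -0.201  0.304] [-0.32 -0.2   0.04 -0.43 -1.7   2.83]
 level [ 0.465 -0.201  0.344] None
 push0 [ 0.612 -0.104  0.229] [-0.07 -0.    0.08 -0.39 -1.45  1.1 ]
 push1 [ 0.567 -0.137  0.178] [-0.15 -0.06 -0.06 -0.4  -1.4   1.2 ]
[-5.28808719e-17 -8.59042116e-17  1.00000000e+00]
```

Run:
```python
from h import *
P=np.vstack([cloud(dict(np.load(f+".npz")))[0] for f in ["scene0","w0"]])
P=P[(P[:,0]>.35)&(P[:,2]<.6)]
k=(P[:,0]>.62)&(P[:,1]<-.06)&(P[:,1]>-.4)&(P[:,2]>.05)
print("cabinet x min",np.percentile(P[k],[1,50,99],axis=0).round(3).tolist())
for th in (0,20,45):
  c,s=np.cos(np.radians(th)),np.sin(np.radians(th)); z=RZ.apply(-c*X-s*A)
  for p in (W(.024,.03,-.074),W(.024,-.013,-.053),W(.04,0,0)):
    D=P-p; a=-(D@z); r=np.linalg.norm(D+a[:,None]*z,axis=1); k=(a>.05)&(a<.3)
    i=np.argmin(np.where(k,r,9)); print(th,np.round(p,3),r[i].round(3),P[i].round(3))
```

```text
cabinet x min [[0.703, -0.365, 0.057], [0.787, -0.175, 0.214], [0.967, -0.062, 0.409]]
0 [ 0.601 -0.122  0.208] 0.097 [ 0.711 -0.093  0.21 ]
0 [ 0.567 -0.137  0.178] 0.112 [ 0.614 -0.021  0.144]
0 [ 0.521 -0.111  0.198] 0.12 [ 0.543 -0.07   0.415]
20 [ 0.601 -0.122  0.208] 0.097 [ 0.574 -0.071  0.468]
20 [ 0.567 -0.137  0.178] 0.074 [ 0.574 -0.071  0.468]
20 [ 0.521 -0.111  0.198] 0.049 [ 0.543 -0.07   0.415]
45 [ 0.601 -0.122  0.208] 0.041 [ 0.575 -0.091  0.464]
45 [ 0.567 -0.137  0.178] 0.043 [ 0.566 -0.094  0.468]
45 [ 0.521 -0.111  0.198] 0.011 [ 0.519 -0.1    0.498]
```

```bash
python3 - <<'E'
from h import *
q=Q(-X,np.cross(-X,Y))
ctrl.close_gripper()
ctrl.move_to(W(.024,.075,-.075),q)
print(ctrl.movel(W(.024,.028,-.075),velocity=.08,max_force=12), ctrl.observe()["force"].round(1))
print(ctrl.movel(W(.024,.005,-.070),velocity=.05,max_force=12), ctrl.observe()["force"].round(1))
print(ctrl.movel(W(.024,-.014,-.057),velocity=.05,max_force=12), ctrl.observe()["force"].round(1))
o=ctrl.observe(); print(o["tool_pos"].round(4),W(.024,-.014,-.057).round(4),o["time"])
ctrl.movel(W(.024,.08,-.057),velocity=.12)
z=-np.cos(.35)*X-np.sin(.35)*A
q=Q(z,Y)
ctrl.open()
ctrl.move_to(W(.04,0,0)-RZ.apply(z)*.16,q)
d=ctrl.get_image("wrist"); np.savez("w1.npz",**d); cv2.imwrite("pics/w1.png",d["image"])
d=ctrl.get_image("scene"); np.savez("s1.npz",**d)
print(ctrl.observe()["time"])
E
sed -i 's/\["scene0","side0","w0"\]/(sys.argv[1:] or ["scene0","side0","w0"])/' fit.py; sed -i 's/&(L\[:,1\]<-.035)/\&(L[:,1]<-.035)/' fit.py; python3 fit.py w1 s1
```

```text
False [ 0.1 -0.7  0.5]
False [ 0.2 -0.2  0.1]
True [-0.   3.4  2.7]
[ 0.5704 -0.1385  0.1781] [ 0.5704 -0.1397  0.1771] 8.1583
11.3833
w1 5256 [0.5973 0.0086 1.0009] 1207 1222 0.000489425593773506
 top z 0.13223852694823232
 ball n 177 mean u,w,s [0.0224 0.0333 0.0097] ang 0.9776886787989372
s1 71 [0.6109 0.008  1.3   ] 0 0 nan
 top z None
(array([0.59729017, 0.00860231, 1.00090691]), np.int64(1207), np.int64(1222), np.float64(0.000489425593773506))
  return _methods._mean(a, axis=axis, dtype=dtype,
  ret = ret.dtype.type(ret / rcount)
```

View pics/w1.png

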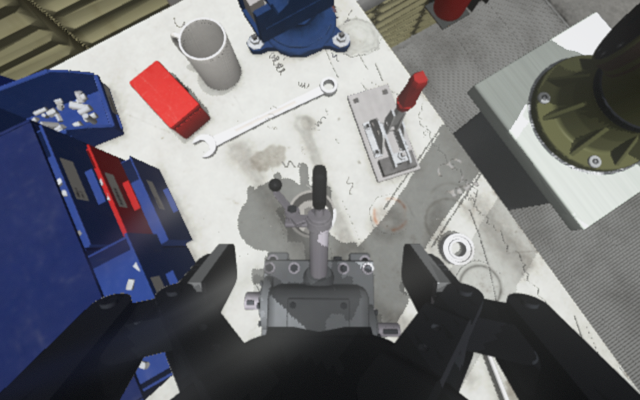

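The keeper now stands at about 1.0–1.1 rad: the ball shows at px (275,185), clear of the flange. The handle is centred between the open fingers at (320,187). I'll take the mean yaw, then grasp.

```bash
sed -i 's/^G=.*/G=np.array([.5968,.0095,0]); YAW=1.010/' h.py
python3 - <<'E'
from h import *
z=-np.cos(.35)*X-np.sin(.35)*A; q=Q(z,Y)
o=lambda n:(lambda s:print(n,s["force"].round(1),s["ft_torque"].round(2),s["finger_gap"].round(4),round(s["finger_force"],1),s["tool_pos"].round(4),round(s["time"],2)))(ctrl.observe())
ctrl.movel(W(.04,0,0)-RZ.apply(z)*.14,q)
o("pre"); print(ctrl.movel(W(.04,0,0),velocity=.1,max_force=12)); o("at")
ctrl.close_gripper(); o("closed")
print(ctrl.movel(W(.06,0,0),velocity=.03,max_force=20)); o("20mm")
E
```

```text
Traceback (most recent call last):
AttributeError: 'float' object has no attribute 'round'
```

```bash
cat >> h.py <<'E'
zt=-np.cos(.35)*X-np.sin(.35)*A; qg=Q(zt,Y)
def o(n):
    s=ctrl.observe(); print(n,s["force"].round(1),s["ft_torque"].round(2),round(s["finger_gap"],4),round(float(s["finger_force"]),1),s["tool_pos"].round(4),round(s["time"],2))
E
python3 - <<'E'
from h import *
o("pre"); print(ctrl.movel(W(.04,0,0),velocity=.1,max_force=12)); o("at")
ctrl.close_gripper(); o("closed")
print(ctrl.movel(W(.06,0,0),velocity=.03,max_force=20)); o("20mm")
E
```

```text
pre [-0.4  0.5  0.9] [ 0.94 -0.56  0.01] 0.0853 0.0 [ 0.5518 -0.062   0.3245] 11.67
False
at [-0.1  0.4 -0.8] [ 1.01 -0.6   0.02] 0.0854 0.0 [ 0.5209 -0.1117  0.1988] 13.22
closed [-0.5 -0.2  1.6] [ 1.03 -0.51 -0.04] 0.0127 60.3 [ 0.5206 -0.1118  0.1984] 13.87
False
20mm [-1.2  0.1 -1.1] [ 1.07 -0.67  0.01] 0.0132 60.2 [ 0.513  -0.1239  0.2123] 14.68
```

Grasped with very little force on the tool. Drawing the stick out, then levelling it.

Run:
```python
from h import *
print(ctrl.movel(W(.12,0,0),velocity=.05,max_force=20)); o("80")
print(ctrl.movel(W(.205,0,0),velocity=.06,max_force=20)); o("165")
d=ctrl.get_image("scene"); cv2.imwrite("pics/s2.png",d["image"][60:360,150:550])
rot=RZ*R.from_euler('y',-45,degrees=True)*RZ.inv(); q2=(rot*R.from_quat(qg)).as_quat()
ctrl.movel(W(.205,0,0)+RZ.apply([-.03,0,.05]),q2,velocity=.04); ctrl.dwell(.3); o("level")
d=ctrl.get_image("scene"); cv2.imwrite("pics/s3.png",d["image"][60:360,150:550]); np.savez("s3.npz",**d)
P,C,U=cloud(d); T=ctrl.observe()["tool_pos"]; e=RZ.apply([1,0,0]); n=RZ.apply([0,1,0])
D=P-T; k=(abs(D@n)<.02)&(abs(D[:,2])<.06)&(D@e>.03)&(D@e<.18)
a=D[k]@e; print(k.sum(),"along",np.percentile(a,[1,99]),"slope dz,dy",np.polyfit(a,D[k][:,2],1),np.polyfit(a,D[k]@n,1))
```

```text
False
80 [ 0.4  0.  -2.3] [ 1.08 -0.69 -0.  ] 0.0135 60.2 [ 0.4905 -0.1596  0.2545] 16.03
False
165 [-0.5  0.2 -1.1] [ 1.11 -0.65  0.03] 0.0131 60.2 [ 0.4586 -0.2105  0.3146] 17.6
level [ 0.  -0.1 -1. ] [-0.96  0.65  0.01] 0.0134 60.1 [ 0.4427 -0.2358  0.3649] 19.56
483 along [0.03159092 0.14435241] slope dz,dy [-0.01684725  0.003311  ] [-0.02374026  0.00512686]
```

View pics/s3.png

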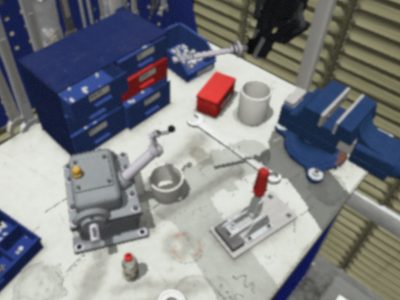

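The stick is held level at z ≈ 0.36, clear of the gearbox, and the pot, oiler and wrench look undisturbed. One last check that the keeper is still aside, then I'll hand in.

Run:
```python
from h import *
P,_,_=cloud(dict(np.load("s3.npz"))); L=RZ.inv().apply(P-G)-[-.12,-.03,.175]
s,x,y=L@A,L@X,L@Y; r=np.hypot(x,y); k=(abs(s-.011)<.012)&(r>.034)&(r<.056)&(y<.01)
t=np.arctan2(-x[k].mean(),-y[k].mean()); print("keeper",k.sum(),t)
if t>.88: print(ctrl.hand_in())
```

```text
keeper 60 1.0783318059593183
the job is handed in; nothing more can be done
None
```

I swung the keeper aside (about 1.08 rad) and drew the dipstick out along the neck with almost no force on the tool. I handed the job in with it held by the handle, level to about 1° at z ≈ 0.36 m, marked face up; the face is inferred from the grip, as the marks weren't checked in a picture, and the judge's verdict wasn't shown.

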